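# Clear the bench pin, slide it out to its line and hold it for clamping

### The arm

A 7-joint arm with a two-finger parallel gripper is mounted at the origin on the work surface. World frame = base frame: x ahead of the robot, y to its left, z up, the work surface at z = 0. Lengths are in m, angles in rad, forces in N, time in s.
With the tool pointing down it reaches from about 0.35 to 0.9 m from the base axis. Payload 7.2 kg.
Tool frame: the origin (TCP) lies at the very end of the fingers, on their centre line; the grasp point (between the pads) lies arm.grip_point_offset behind it (arm.grip_point_offset is the distance from the TCP to the grasp point, in m); z points along the fingers, y is the line along which they close (so a half turn about z gives the same grasp; the last joint's range is limited). The gripper opens to 88 mm and grips with 3 to 60 N. Pads are 20 mm wide; open, the fingers measure 115 mm over their backs; the gripper's body (75 mm by 178 mm) begins 61 mm behind the grasp point.
Start: joints at [1.226, 0.411, -0.013, 1.596, 0.006, 1.134, -0.082], TCP at [0.171, -0.601, 0.223] pointing down, gripper open.
Joint ranges: [-2.95, 2.95], [-0.29, 1.99], [-1.47, 1.44], [0.14, 2.54], [-1.03, 4.17], [0.13, 1.85], [-2.86, 2.86]. Speed limits (rad/s): [2.39, 2.39, 3.01, 3.01, 3.14, 3.14, 3.14].

### API

Orientations are given as a 3x3 rotation matrix whose columns are the frame's x, y, z axes.
In Python, from plant import arm gives the robot as it stands. The module is installed in compiled form; this text tells all that it offers.
- The arm moves only by the tool arm_command, never from a script. Its argument "deltas" is a list of rows, each an object of numbers: "jaw": the closure in counts, from 0 (fully open) to 255 (shut); "dx", "dy", "dz": the shift along the tool's x, y, z in cm; "wx", "wy", "wz": the turn, a rotation vector about the tool's x, y, z in degrees. In form: [{"jaw": .., "dx": .., "dy": .., "dz": .., "wx": .., "wy": .., "wz": ..}, ...]. A call has 1 to 20 rows; each row shifts and turns the commanded pose from where the row before left it, along the tool's axes as they then stand; what a row does not reach is not made up. A row lasts 1/8 s, in which the tool goes at most 62.5 mm and 10.7 degrees, less where a joint would pass 70% of its speed; a pose out of reach is approached as far as the arm can. A call with a gripper value outside its range is refused whole. The fingers move at their own pace and stop on an object; the grip force is fixed at half the most. Time passes only in rows, so rows that do not move let the fingers close. It gives the time, the measured TCP pose, the force, the opening and the grip force at its end, in the units of the state.
- arm.read_state(): the state, without advancing time (a new reading comes with each control period).
- arm.grab_frame(name): name is "side" or "top" or "wrist"; returns (picture, depth): 480x640x3 uint8, red, green, blue; 480x640 float32, m along the optical axis (not along the pixel's ray), 0 where there is no reading.
- arm.camera_model(name): a dict with "fx", "fy", "cx", "cy" (pixels), "world_from_camera" (4x4, takes a point from camera to world coordinates). Camera axes: x right, y up, looking along -z (the intrinsics and any distortion apply to the point x, -y, -z); pixel columns grow to the right and rows downward; lengths in m; the calibration is good to about 2 mm. A picture is of the moment at which its call begins: read the wrist's pose just before it. camera_model takes no time and is no camera call; for the wrist camera it gives the pose at the moment of the call.
- arm.close_job(): hands the job in; it is judged then, once.
The state is a dict: "time": time; "q": joint angles; "qvel": joint speeds; "tau": joint torques, N m; "tool_pos": TCP position; "ee_rot": TCP orientation; "wrist_force": force on the tool from outside, world axes, zero at the start; "torque": the same for the moment, N m; "gripper_width": finger opening in m; "gripper_force": force on a finger pad.
Only numpy, scipy, OpenCV 4.12 (cv2) and the standard library are available. Lean on these libraries where they do the work, as an engineer would, in place of code of your own. Each camera call takes 0.05 s, during which the arm holds its last target. There are 200 camera calls.

### The job

Get the jeweller's bench pin ready to be clamped: first take the silver cuff bracelet off it and hang the cuff over the bar of the brass T-stand, crown up, with the bar inside the cuff. Then slide the wooden pin out along the step, without lifting it off, until the dark line across it lies right over the step's front edge, square to the edge. The nose outweighs the tongue there, so finish while holding it flat on the step and at rest so that it cannot tip: do not let go of it, and leave the clamp, hammer and pot alone.

Things in the scene. Friction and masses are not known exactly. Their poses are not given: they have to be found in the camera images.
- step: Fixed block of medium-brown wood on the dark bench, 240 (x) by 280 (y) by 60 mm high; origin at the centre of its underside. Its own +x points roughly away from the robot, towards its front edge. It may stand left or right, turned up to 0.25 rad.
- step_edge (a point): Middle of the step's top front edge: 120 mm along the step's x from its centre, 60 mm up; the axes are the step's.
- pin: Loose pale beech bench pin, about 0.23 kg, flat on the step, 250 mm long (x), 18 mm thick; origin: centre of its underside. Nose (+x, away from the robot): 90 mm wide, x -25 to +125 mm, V-notch in its end; it starts 25 to 60 mm past the step's front edge, up to 0.12 rad out of square. Tongue: 50 mm wide, x -125 to -25 mm.
- pin_line (a point): Middle of the dark line (4 mm wide, across the pin's top and sides), taken at the pin's underside: pin x = -13 mm, 138 mm behind the nose's end. The axes are the pin's. The balance point lies about 22 mm on the nose side of the line, so with the line at the step's edge the pin tips unless it is held.
- pin_tongue (a point): Top of the tongue, on the pin's centre line at pin x = -80 mm, 18 mm above the step: a good place to grip across the 50 mm width or to press.
- cuff: Loose silver cuff bracelet, about 0.11 kg: an open C of band 4 mm thick and 30 mm wide (its y), 68 mm across (x), 56 mm high; origin on the underside, midway between its ends. It starts standing on its two ends on the pin's nose, turned up to 1.2 rad; the gap between the ends is 30 mm clear. Grip it from above across its 30 mm width near the crown.
- cuff_crown (a point): Inner underside of the cuff's crown: 52 mm above the cuff's origin (4 mm below its top); it rests on the bar when hung.
- stand: Fixed T-stand: wooden base 120 (x) by 100 (y) by 16 mm, brass post 12 mm thick in the middle, brass bar across the top along the stand's y. Origin at the centre of its underside. On the other side of the bench from the step, turned up to 0.5 rad.
- stand_bar (a point): Centre of the bar's axis, 135 mm up, over the post. The bar is 14 mm thick, level, 220 mm long along the stand's y, with 17 mm balls at its two free ends; the axes are the stand's. The cuff goes over it from above, the cuff's y along the bar, on either side of the post.
- clamp: Bystander: blue G-clamp lying flat, 75 by 140 mm, 18 mm high; origin under its middle.
- hammer: Bystander: small hammer with a pale wooden handle lying along its x, 220 mm long; origin under its middle.
- pot: Bystander: open blue plastic pot, 64 mm across, 45 mm high; origin at the centre of its underside.
There are look-alikes about, which are no part of the job. What is shaped like the cuff but pink is not meant. Leave any green look-alike of the stand alone.

How it is judged:
On the way, in this order (a step that is already met when the one before it is completed fails the run):
1. the cuff hangs by its crown on the stand's bar, let go (x of cuff_crown in the frame of stand_bar between -0.015 and 0.015 m and y of cuff_crown in the frame of stand_bar between -0.1 and 0.1 m and z of cuff_crown in the frame of stand_bar between 0 and 0.014 m and angle between cuff's own z axis and vertical below 0.5 rad and contact force between cuff and stand above 0.2 N and contact force between cuff and the arm below 0.1 N and contact force between cuff and the fingers below 0.1 N and linear speed of cuff below 0.05 m/s), for 0.3 s.
2. the pin's line is at the step's front edge, the pin flat, square and held (x of pin_line in the frame of step_edge between -0.005 and 0.005 m and y of pin_line in the frame of step_edge between -0.1 and 0.1 m and z of pin_line in the frame of step_edge between -0.004 and 0.004 m and angle between the x axis of pin and the x axis of step, either way round below 0.1 rad and angle between pin's own z axis and vertical below 0.05 rad and contact force between any of the fingers, the arm and pin above 0.5 N and linear speed of pin below 0.02 m/s and contact force between pin and clamp below 0.1 N and contact force between pin and hammer below 0.1 N and contact force between pin and pot below 0.1 N and contact force between pin and cuff below 0.1 N), for 0.2 s.
At the end, for the whole second after the job is handed in: Pin held by the robot (over 0.5 N), at rest, flat on the step (4 mm, 0.05 rad), its line within 5 mm of the front edge and 100 mm of the edge's middle, square within 0.1 rad, touched by no other loose thing. Cuff hangs let go on the bar: crown within 15 mm of its axis, tilt under 0.5 rad (all of step 1 and all of step 2); the arm keeps its last pose, push and grip.
It fails at once if the pin tips by more than 0.2 rad (angle between pin's own z axis and vertical above 0.2 rad).
It fails at once if the pin is lifted more than 20 mm off the step (z of pin in the frame of step above 0.08 m).
It fails at once if the clamp, the hammer or the pot is moved more than 30 mm or the pot is tipped over (distance of any of clamp, hammer, pot from where it was at the start of the episode above 0.03 m or angle between pot's own z axis and vertical above 0.5 rad).
It also fails if it takes over 64 s, if anything falls off the work surface, if the arm or the gripper's body presses on something with over 40 N, if the wrist force passes 120 N, or if a joint passes its speed limit or range.

## Working session

There is one attempt and no reset: what is moved stays moved. The work goes in short steps, Python scripts to look and compute and a tool call to move; the robot and the scene stay as the last step left them, time stands still between calls to the robot, and variables do not carry over. Pictures are saved under pics/ and viewed, at most 10 in all, crops included, and the job is handed in when it is done.

Besides the shell and the picture viewer there is one more tool, called after "Emit:" as a command line: name --argument value ..., lists and objects as JSON in quotes. arm_command: Moves the arm, as the interface text tells. Its arguments: {"type":"object","properties":{"deltas":{"type":"array","items":{"type":"object","properties":{"jaw":{"type":"number"},"dx":{"type":"number"},"dy":{"type":"number"},"dz":{"type":"number"},"wx":{"type":"number"},"wy":{"type":"number"},"wz":{"type":"number"}}}}},"required":["deltas"]}

```bash
mkdir -p pics; cat > h.py <<'E'
import numpy as np, cv2
from plant import arm
def grab(n):
    c=arm.camera_model(n); p,d=arm.grab_frame(n); return p,d,c
def cloud(d,c):
    v,u=np.mgrid[0:480,0:640]
    P=np.stack([(u-c['cx'])/c['fx']*d,-(v-c['cy'])/c['fy']*d,-d],-1)
    W=np.array(c['world_from_camera']); return P@W[:3,:3].T+W[:3,3]
def save(n,p): cv2.imwrite('pics/'+n+'.png',cv2.cvtColor(p,cv2.COLOR_RGB2BGR))
E
python3 - <<'E'
from h import *
print(arm.grip_point_offset)
s=arm.read_state();print(s['tool_pos'],np.round(s['ee_rot'],3))
for n in['top','side']:
    p,d,c=grab(n);save(n+'0',p);np.savez(n+'0.npz',p=p,d=d,P=cloud(d,c));print(n,{k:c[k] for k in c})
E
```

```text
0.0187
[ 0.1706239  -0.60073965  0.22181525] [[ 0.962  0.273 -0.001]
 [ 0.273 -0.962  0.002]
 [-0.    -0.002 -1.   ]]
top {'fx': 538.6263907879106, 'fy': 538.6263907879106, 'cx': 328.658095591735, 'cy': 227.0905219033114, 'world_from_camera': array([[-4.04832285e-04,  9.92758314e-01, -1.20128122e-01,
         3.63853089e-01],
       [-9.99999845e-01, -4.47900271e-04, -3.31516844e-04,
         2.11233376e-02],
       [-3.82921521e-04,  1.20127969e-01,  9.92758341e-01,
         1.29928162e+00],
       [ 0.00000000e+00,  0.00000000e+00,  0.00000000e+00,
         1.00000000e+00]])}
side {'fx': 572.4669590994921, 'fy': 572.4669590994921, 'cx': 323.69026069831534, 'cy': 237.5353408350537, 'world_from_camera': array([[-0.84002058,  0.41342025, -0.35135326, -0.03383807],
       [-0.5424333 , -0.65363173,  0.527761  ,  0.80139928],
       [-0.01146856,  0.63391581,  0.77331702,  1.28010341],
       [ 0.        ,  0.        ,  0.        ,  1.        ]])}
```

View pics/top0.png

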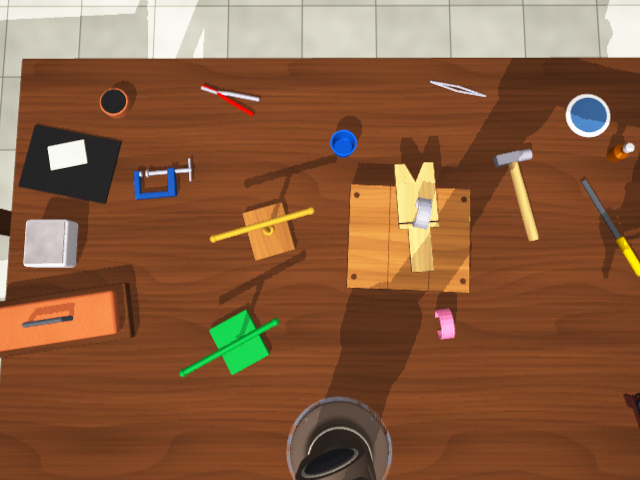

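View pics/side0.png

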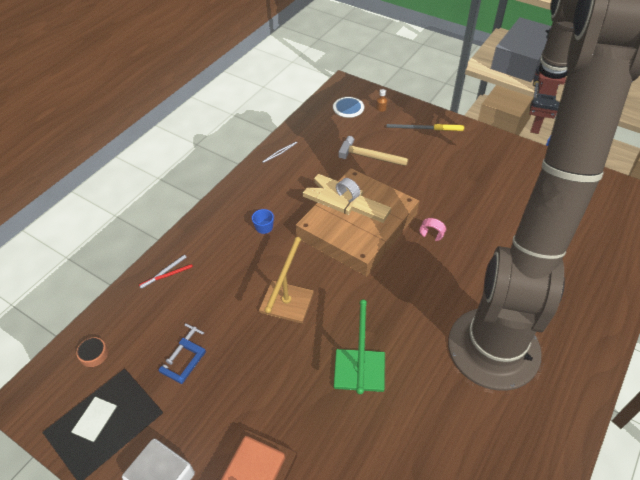

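```bash
cat > m.py <<'E'
from h import *
z=np.load('top0.npz');p=z['p'];P=z['P'];d=z['d']
hsv=cv2.cvtColor(p,cv2.COLOR_RGB2HSV)
v,u=np.mgrid[0:480,0:640]
def roi(a,b,c,e): return (u>=a)&(u<=b)&(v>=c)&(v<=e)&(d>0)
R=roi(330,490,150,310)
def rect(m,name):
    q=P[m][:,:2].astype(np.float32);r=cv2.minAreaRect(q*1000);print(name,m.sum(),np.round(r[0],1),np.round(r[1],1),round(r[2],2),'z',np.median(P[m][:,2]));return cv2.boxPoints(r)
Z=P[...,2]
print(np.round(rect(R&(Z>.045)&(Z<.068),'step')))
print('pin z hist',np.histogram(Z[R],bins=np.arange(.05,.15,.005)))
silver=R&(hsv[...,1]<60)&(Z>.085)
rect(silver,'cuff'); rect(R&(Z>.12),'cuff top')
pin=R&(Z>.07)&(Z<.084)&(hsv[...,1]>50)
print(np.round(rect(pin,'pin')))
S=roi(195,325,195,270)
b=S&(Z>.125)
print(np.round(rect(b,'bar')))
q=P[b];x=q-q.mean(0);_,_,vt=np.linalg.svd(x,full_matrices=False);print('bar dir',vt[0],np.arctan2(vt[0][1],vt[0][0]),q.max(0),q.min(0))
rect(S&(Z>.008)&(Z<.025),'base')
big=cv2.resize(p[150:300,330:490],None,fx=5,fy=4.0,interpolation=cv2.INTER_CUBIC) if 0 else cv2.resize(p[150:300,340:490],None,fx=4,fy=4,interpolation=cv2.INTER_CUBIC)
save('crop0',big)
E
python3 m.py
```

```text
step 9881 [ 532.9 -144.4] [324.7 325.8] 87.57 z 0.0596426333443969
[[ 363. -300.]
 [ 689. -313.]
 [ 703.   11.]
 [ 377.   25.]]
pin z hist (array([ 252, 5197, 4245,  191,  391, 2008,  486,   11,    7,    1,   10,
          8,   22,   30,   64,  109,  162,   22,    0]), array([0.05 , 0.055, 0.06 , 0.065, 0.07 , 0.075, 0.08 , 0.085, 0.09 ,
       0.095, 0.1  , 0.105, 0.11 , 0.115, 0.12 , 0.125, 0.13 , 0.135,
       0.14 , 0.145]))
cuff 428 [ 539.3 -186.9] [30.5 66.1] 79.75 z 0.12880936935093945
cuff top 357 [ 539.5 -187. ] [30.5 58.8] 79.75 z 0.1301559710544955
pin 2862 [ 535.9 -182.8] [251.   90.9] 3.81 z 0.0776940600123327
[[ 408. -146.]
 [ 414. -236.]
 [ 664. -220.]
 [ 658. -129.]]
bar 703 [510.3 167.1] [ 15.7 236. ] 16.1 z 0.13989587162673844
[[470. 278.]
 [536.  52.]
 [551.  56.]
 [485. 283.]]
bar dir [-0.27816314  0.96053026 -0.00262305] 1.8526785699296477 [0.54934886 0.28141971 0.15058122] [0.47194852 0.05345351 0.12967262]
base 1761 [510.5 162.1] [139.4 233.7] 1.08 z 0.015172299662227662
```

View pics/crop0.png

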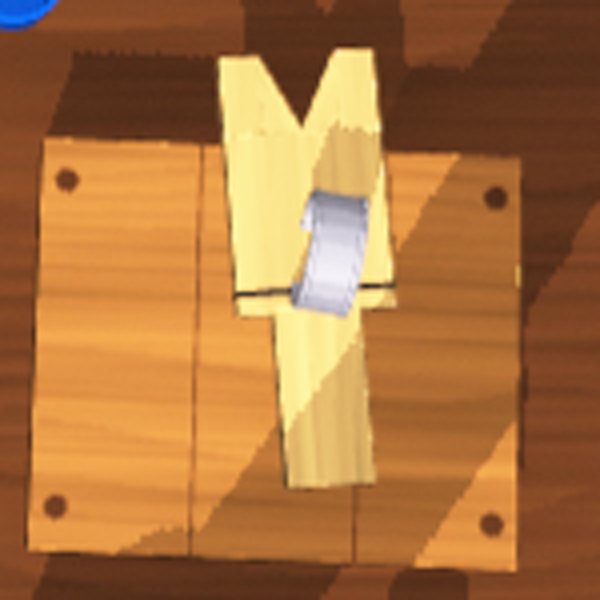

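```bash
cat >> h.py <<'E'
def to(x,y,z,yawy=None):
    "shift (cm, tool axes now) to world point; then wz (deg) to bring tool y to yawy (deg)"
    s=arm.read_state();R=np.array(s['ee_rot']);t=R.T@(np.array([x,y,z])-s['tool_pos'])*100
    a=np.degrees(np.arctan2(R[1,1],R[0,1]))
    w=None if yawy is None else -((yawy-a+90)%180-90)
    print('tool d cm',np.round(t,2),'wz',w,'yawy',round(a,2),'tilt',np.round(R[:,2],3),'pos',np.round(s['tool_pos'],4),'t',s['time'],'F',np.round(s['wrist_force'],2),'w',round(s['gripper_width'],4),round(s['gripper_force'],2))
E
cat > s.py <<'E'
from h import *
z=np.load('top0.npz');P=z['P'];Z=P[...,2];v,u=np.mgrid[0:480,0:640]
m=((abs(Z-.06)<.005)&(u>330)&(u<490)&(v>150)&(v<310)).astype(np.uint8)
m=cv2.morphologyEx(m,cv2.MORPH_OPEN,np.ones((3,3)))
n,l,st,_=cv2.connectedComponentsWithStats(m);k=[i for i in range(1,n) if st[i,4]>500];m=np.isin(l,k)
r=cv2.minAreaRect(P[m][:,:2].astype(np.float32)*1000);print(r,cv2.boxPoints(r))
# front edge: first step row per column
pts=[]
for c in list(range(356,392))+list(range(444,464)):
    rr=np.where(m[:,c])[0].min();pts.append(P[rr,c,:2])
pts=np.array(pts);f=np.polyfit(pts[:,1],pts[:,0],1);print('front x = %.4f*y+%.4f'%tuple(f),np.std(pts[:,0]-np.polyval(f,pts[:,1])))
to(.539,-.187,.222,79.75)
E
python3 s.py
```

```text
((489.072265625, -163.9200439453125), (280.8038635253906, 239.91500854492188), 87.5704116821289) [[ 363.27072  -299.11057 ]
 [ 602.9701   -309.28094 ]
 [ 614.8738    -28.729523]
 [ 375.17444   -18.559143]]
front x = 0.0310*y+0.6121 0.00258481491608422
tool d cm [ 4.674e+01 -2.973e+01  3.000e-02] wz 26.114782780571375 yawy -74.14 tilt [-0.     0.001 -1.   ] pos [ 0.1707 -0.6008  0.2219] t 0.1 F [-0.61  0.94  0.1 ] w 0.0876 0.0
```

Emit:
arm_command --deltas '[{"dx":2,"dy":-1.2},{"dx":3.9,"dy":-2.5},{"dx":4.2,"dy":-2.7},{"dx":4.2,"dy":-2.7},{"dx":4.2,"dy":-2.7},{"dx":4.2,"dy":-2.7},{"dx":4.2,"dy":-2.7},{"dx":4.2,"dy":-2.7},{"dx":4.2,"dy":-2.7},{"dx":4.2,"dy":-2.7},{"dx":3.9,"dy":-2.5},{"dx":2,"dy":-1.3},{"wz":9},{"wz":9},{"wz":8.1},{},{}]'

```text
invalid input
```

Emit:
arm_command --deltas '[{"jaw":0,"dx":2,"dy":-1.2,"dz":0,"wx":0,"wy":0,"wz":0},{"jaw":0,"dx":3.9,"dy":-2.5,"dz":0,"wx":0,"wy":0,"wz":0},{"jaw":0,"dx":4.2,"dy":-2.7,"dz":0,"wx":0,"wy":0,"wz":0},{"jaw":0,"dx":4.2,"dy":-2.7,"dz":0,"wx":0,"wy":0,"wz":0},{"jaw":0,"dx":4.2,"dy":-2.7,"dz":0,"wx":0,"wy":0,"wz":0},{"jaw":0,"dx":4.2,"dy":-2.7,"dz":0,"wx":0,"wy":0,"wz":0},{"jaw":0,"dx":4.2,"dy":-2.7,"dz":0,"wx":0,"wy":0,"wz":0},{"jaw":0,"dx":4.2,"dy":-2.7,"dz":0,"wx":0,"wy":0,"wz":0},{"jaw":0,"dx":4.2,"dy":-2.7,"dz":0,"wx":0,"wy":0,"wz":0},{"jaw":0,"dx":4.2,"dy":-2.7,"dz":0,"wx":0,"wy":0,"wz":0},{"jaw":0,"dx":3.9,"dy":-2.5,"dz":0,"wx":0,"wy":0,"wz":0},{"jaw":0,"dx":2,"dy":-1.3,"dz":0,"wx":0,"wy":0,"wz":0},{"jaw":0,"dx":0,"dy":0,"dz":0,"wx":0,"wy":0,"wz":9},{"jaw":0,"dx":0,"dy":0,"dz":0,"wx":0,"wy":0,"wz":9},{"jaw":0,"dx":0,"dy":0,"dz":0,"wx":0,"wy":0,"wz":8.1},{"jaw":0,"dx":0,"dy":0,"dz":0,"wx":0,"wy":0,"wz":0}]'

```text
time: 2.1
tool_pos: [0.5279, -0.1955, 0.2226]
ee_rot: [[0.985, -0.175, -0.0], [-0.175, -0.985, 0.0], [-0.0, -0.0, -1.0]]
wrist_force: [-0.1, 0.1, -0.0]
gripper_width: 0.0875
gripper_force: 0.0
```

```bash
cat > w.py <<'E'
from h import *
p,d,c=grab('wrist');save('w1',p);P=cloud(d,c);np.savez('w1.npz',p=p,d=d,P=P)
hsv=cv2.cvtColor(p,cv2.COLOR_RGB2HSV);Z=P[...,2]
m=(d>0)&(hsv[...,1]<70)&(Z>.115)&(Z<.15)&(np.hypot(P[...,0]-.539,P[...,1]+.187)<.06)
r=cv2.minAreaRect(P[m][:,:2].astype(np.float32)*1000);print(m.sum(),r,np.percentile(Z[m],[50,98]))
m2=(d>0)&(abs(Z-.078)<.006)&(hsv[...,1]>60);r=cv2.minAreaRect(P[m2][:,:2].astype(np.float32)*1000);print('pin',r)
to(.539,-.187,.125,79.75)
E
python3 w.py
```

```text
3823 ((542.2410278320312, -187.52867126464844), (29.821077346801758, 63.92544937133789), 79.99174499511719) [0.13009726 0.13399499]
pin ((538.1909790039062, -183.08477783203125), (251.00721740722656, 90.22969055175781), 3.620121479034424)
tool d cm [ 0.95 -1.05  9.76] wz 0.2695055300936815 yawy -99.98 tilt [-0.  0. -1.] pos [ 0.5279 -0.1958  0.2226] t 2.15 F [-0.01 -0.08 -0.18] w 0.0878 0.0
```

View pics/w1.png

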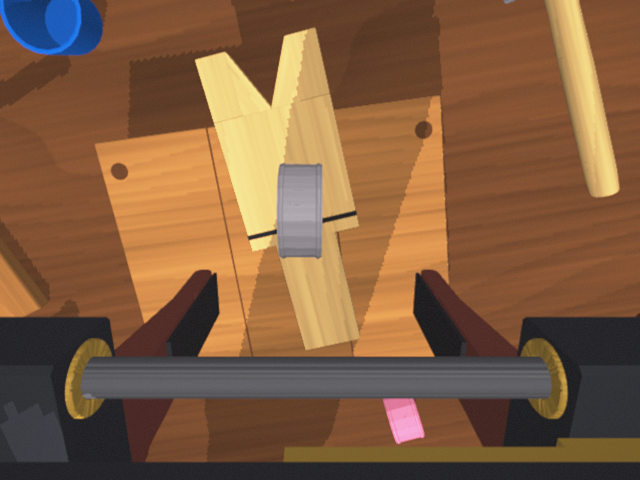

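Emit:
arm_command --deltas '[{"jaw":0,"dx":0.6,"dy":-0.5,"dz":0,"wx":0,"wy":0,"wz":0},{"jaw":0,"dx":0.6,"dy":-0.55,"dz":1,"wx":0,"wy":0,"wz":0},{"jaw":0,"dx":0,"dy":0,"dz":2,"wx":0,"wy":0,"wz":0},{"jaw":0,"dx":0,"dy":0,"dz":2.5,"wx":0,"wy":0,"wz":0},{"jaw":0,"dx":0,"dy":0,"dz":2.25,"wx":0,"wy":0,"wz":0},{"jaw":0,"dx":0,"dy":0,"dz":1.5,"wx":0,"wy":0,"wz":0},{"jaw":0,"dx":0,"dy":0,"dz":0.5,"wx":0,"wy":0,"wz":0},{"jaw":0,"dx":0,"dy":0,"dz":0,"wx":0,"wy":0,"wz":0},{"jaw":0,"dx":0,"dy":0,"dz":0,"wx":0,"wy":0,"wz":0}]'

```text
time: 3.28
tool_pos: [0.5422, -0.1891, 0.1259]
ee_rot: [[0.984, -0.178, 0.001], [-0.178, -0.984, -0.0], [0.001, 0.0, -1.0]]
wrist_force: [-0.8, 0.0, 0.3]
gripper_width: 0.0876
gripper_force: 0.0
```

```bash
python3 -c "
from h import *
to(.5415,-.1875,.125,80)"
```

```text
tool d cm [-0.1  -0.15  0.09] wz -0.23541910913758102 yawy -100.24 tilt [ 0.001 -0.    -1.   ] pos [ 0.5422 -0.1891  0.1259] t 3.275 F [-0.77  0.01  0.3 ] w 0.0876 0.0
```

Emit:
arm_command --deltas '[{"jaw":0,"dx":0,"dy":-0.15,"dz":0.05,"wx":0,"wy":0,"wz":0},{"jaw":120,"dx":0,"dy":0,"dz":0,"wx":0,"wy":0,"wz":0},{"jaw":200,"dx":0,"dy":0,"dz":0,"wx":0,"wy":0,"wz":0},{"jaw":255,"dx":0,"dy":0,"dz":0,"wx":0,"wy":0,"wz":0},{"jaw":255,"dx":0,"dy":0,"dz":0,"wx":0,"wy":0,"wz":0},{"jaw":255,"dx":0,"dy":0,"dz":0,"wx":0,"wy":0,"wz":0},{"jaw":255,"dx":0,"dy":0,"dz":0,"wx":0,"wy":0,"wz":0}]'

```text
time: 4.15
tool_pos: [0.5419, -0.1876, 0.1246]
ee_rot: [[0.984, -0.178, -0.0], [-0.178, -0.984, -0.0], [-0.0, 0.0, -1.0]]
wrist_force: [-0.8, 0.2, 0.0]
gripper_width: 0.0312
gripper_force: 0.4
```

Emit:
arm_command --deltas '[{"jaw":255,"dx":0,"dy":0,"dz":0,"wx":0,"wy":0,"wz":0},{"jaw":255,"dx":0,"dy":0,"dz":0,"wx":0,"wy":0,"wz":0},{"jaw":255,"dx":0,"dy":0,"dz":-0.3,"wx":0,"wy":0,"wz":0},{"jaw":255,"dx":0,"dy":0,"dz":-0.7,"wx":0,"wy":0,"wz":0},{"jaw":255,"dx":0,"dy":0,"dz":-1.5,"wx":0,"wy":0,"wz":0},{"jaw":255,"dx":0,"dy":0,"dz":-2,"wx":0,"wy":0,"wz":0},{"jaw":255,"dx":0,"dy":0,"dz":-2.5,"wx":0,"wy":0,"wz":0},{"jaw":255,"dx":0,"dy":0,"dz":-2.5,"wx":0,"wy":0,"wz":0},{"jaw":255,"dx":0,"dy":0,"dz":-1.5,"wx":0,"wy":0,"wz":0},{"jaw":255,"dx":0,"dy":0,"dz":-0.5,"wx":0,"wy":0,"wz":0},{"jaw":255,"dx":0,"dy":0,"dz":0,"wx":0,"wy":0,"wz":0}]'

```text
time: 5.52
tool_pos: [0.5418, -0.1875, 0.2395]
ee_rot: [[0.984, -0.178, -0.0], [-0.178, -0.984, 0.0], [-0.0, 0.0, -1.0]]
wrist_force: [0.3, 0.9, -0.7]
gripper_width: 0.0292
gripper_force: 30.0
```

```bash
python3 -c "
from h import *
p,d,c=grab('side');save('s1',p[120:320,200:450].repeat(3,0).repeat(3,1))
to(.5256,.1143,.235,106.1)"
```

```text
tool d cm [ -6.93 -29.41   0.41] wz -26.339749628665004 yawy -100.24 tilt [-0.001  0.    -1.   ] pos [ 0.5415 -0.1875  0.239 ] t 5.575 F [-0.05  0.18 -1.56] w 0.0294 30.0
```

View pics/s1.png

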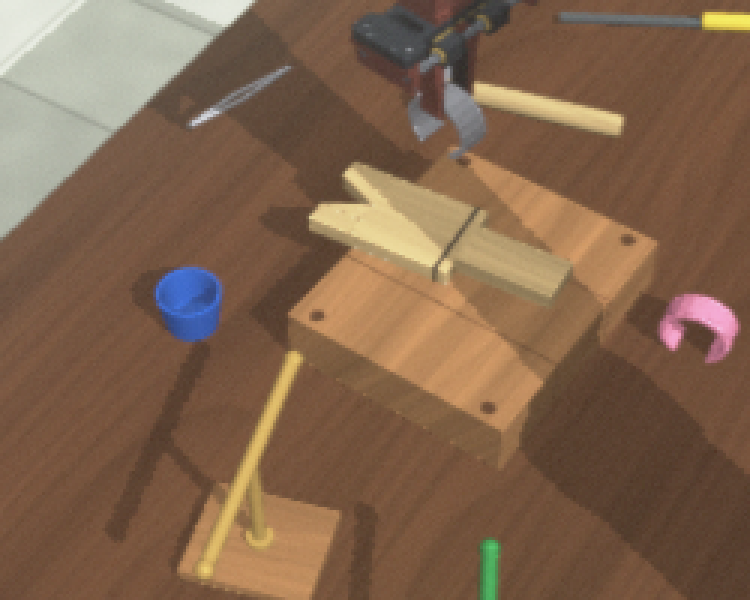

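Emit:
arm_command --deltas '[{"jaw":255,"dx":-0.4,"dy":-1.5,"dz":0,"wx":0,"wy":0,"wz":0},{"jaw":255,"dx":-0.7,"dy":-3,"dz":0,"wx":0,"wy":0,"wz":0},{"jaw":255,"dx":-0.9,"dy":-4,"dz":0,"wx":0,"wy":0,"wz":0},{"jaw":255,"dx":-1,"dy":-4,"dz":0,"wx":0,"wy":0,"wz":0},{"jaw":255,"dx":-1,"dy":-4,"dz":0,"wx":0,"wy":0,"wz":0},{"jaw":255,"dx":-1,"dy":-4,"dz":0,"wx":0,"wy":0,"wz":0},{"jaw":255,"dx":-0.9,"dy":-4,"dz":0,"wx":0,"wy":0,"wz":0},{"jaw":255,"dx":-0.7,"dy":-3,"dz":0,"wx":0,"wy":0,"wz":0},{"jaw":255,"dx":-0.3,"dy":-1.9,"dz":0,"wx":0,"wy":0,"wz":0},{"jaw":255,"dx":0,"dy":0,"dz":0,"wx":0,"wy":0,"wz":-6},{"jaw":255,"dx":0,"dy":0,"dz":0,"wx":0,"wy":0,"wz":-8},{"jaw":255,"dx":0,"dy":0,"dz":0,"wx":0,"wy":0,"wz":-8},{"jaw":255,"dx":0,"dy":0,"dz":0,"wx":0,"wy":0,"wz":-4.3},{"jaw":255,"dx":0,"dy":0,"dz":0,"wx":0,"wy":0,"wz":0},{"jaw":255,"dx":0,"dy":0,"dz":0,"wx":0,"wy":0,"wz":0}]'

```text
time: 7.45
tool_pos: [0.5259, 0.1145, 0.2393]
ee_rot: [[0.961, 0.276, -0.001], [0.276, -0.961, -0.0], [-0.001, -0.0, -1.0]]
wrist_force: [0.0, 0.4, -0.8]
gripper_width: 0.0293
gripper_force: 30.0
```

```bash
python3 - <<'E'
from h import *
to(.5256,.1143,.145,106.1)
p,d,c=grab('wrist');P=cloud(d,c);Z=P[...,2];hsv=cv2.cvtColor(p,cv2.COLOR_RGB2HSV);save('w2',p)
b=(d>0)&(Z>.125)&(Z<.155)&(hsv[...,1]>80)&(np.hypot(P[...,0]-.51,P[...,1]-.167)<.13)
r=cv2.minAreaRect(P[b][:,:2].astype(np.float32)*1000);print('bar',b.sum(),r)
f=np.polyfit(P[b][:,1],P[b][:,0],1);print('x=%.4f*y+%.4f'%tuple(f), 'x at .1143',np.polyval(f,.1143),np.degrees(np.arctan2(1,f[0])))
m=(d>0)&(hsv[...,1]<60)&(Z>.17)&(Z<.255)&(np.hypot(P[...,0]-.5256,P[...,1]-.1143)<.04);q=P[m];print('cuff',m.sum(),q.min(0),q.max(0),np.median(q,0))
E
```

```text
tool d cm [-0.02  0.01  9.43] wz -0.1052176061798491 yawy -74.01 tilt [-0.001 -0.    -1.   ] pos [0.5259 0.1145 0.2393] t 7.45 F [ 0.05  0.44 -0.76] w 0.0293 30.0
bar 5416 ((513.5595092773438, 166.7392120361328), (16.786231994628906, 234.85101318359375), 16.36287498474121)
x=-0.2876*y+0.5626 x at .1143 0.5297445854569478 106.04768726999032
cuff 9389 [0.49433394 0.0915647  0.21568723] [0.56272647 0.13647131 0.25499762] [0.53617476 0.1156924  0.24450025]
```

View pics/w2.png

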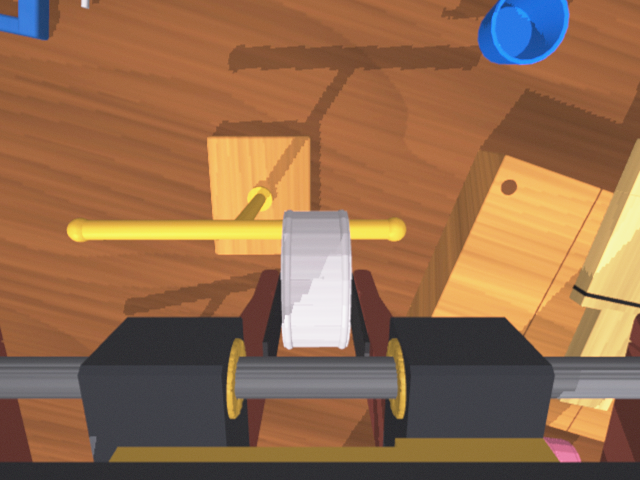

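Emit:
arm_command --deltas '[{"jaw":255,"dx":0.2,"dy":0,"dz":0.5,"wx":0,"wy":0,"wz":0},{"jaw":255,"dx":0,"dy":0,"dz":1.5,"wx":0,"wy":0,"wz":0},{"jaw":255,"dx":0,"dy":0,"dz":1.5,"wx":0,"wy":0,"wz":0},{"jaw":255,"dx":0,"dy":0,"dz":1.5,"wx":0,"wy":0,"wz":0},{"jaw":255,"dx":0,"dy":0,"dz":1.5,"wx":0,"wy":0,"wz":0},{"jaw":255,"dx":0,"dy":0,"dz":1.2,"wx":0,"wy":0,"wz":0},{"jaw":255,"dx":0,"dy":0,"dz":0.8,"wx":0,"wy":0,"wz":0},{"jaw":255,"dx":0,"dy":0,"dz":0.5,"wx":0,"wy":0,"wz":0},{"jaw":255,"dx":0,"dy":0,"dz":0.3,"wx":0,"wy":0,"wz":0},{"jaw":255,"dx":0,"dy":0,"dz":0,"wx":0,"wy":0,"wz":0},{"jaw":255,"dx":0,"dy":0,"dz":0,"wx":0,"wy":0,"wz":0}]'

```text
time: 8.88
tool_pos: [0.5284, 0.1146, 0.147]
ee_rot: [[0.961, 0.277, 0.001], [0.277, -0.961, 0.0], [0.001, 0.0, -1.0]]
wrist_force: [0.1, 0.6, -0.9]
gripper_width: 0.0293
gripper_force: 30.0
```

```bash
python3 -c "
from h import *
to(.5279,.1145,.145)
p,d,c=grab('side');save('s2',p[220:330,230:340].repeat(5,0).repeat(5,1))"
```

```text
tool d cm [-0.06 -0.    0.2 ] wz None yawy -73.94 tilt [ 0.001  0.    -1.   ] pos [0.5284 0.1146 0.147 ] t 8.875 F [ 0.06  0.62 -0.86] w 0.0293 30.0
```

View pics/s2.png

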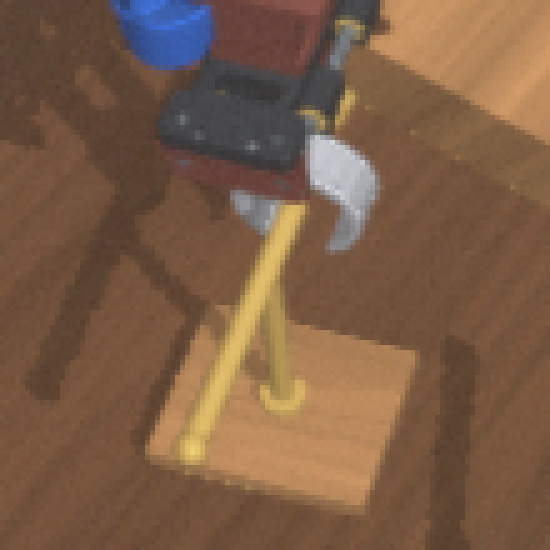

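Emit:
arm_command --deltas '[{"jaw":255,"dx":0,"dy":0,"dz":0.2,"wx":0,"wy":0,"wz":0},{"jaw":255,"dx":0,"dy":0,"dz":0,"wx":0,"wy":0,"wz":0},{"jaw":80,"dx":0,"dy":0,"dz":0,"wx":0,"wy":0,"wz":0},{"jaw":80,"dx":0,"dy":0,"dz":0,"wx":0,"wy":0,"wz":0},{"jaw":80,"dx":0,"dy":0,"dz":0,"wx":0,"wy":0,"wz":0},{"jaw":80,"dx":0,"dy":0,"dz":-0.5,"wx":0,"wy":0,"wz":0},{"jaw":80,"dx":0,"dy":0,"dz":-1.5,"wx":0,"wy":0,"wz":0},{"jaw":0,"dx":0,"dy":0,"dz":-3,"wx":0,"wy":0,"wz":0},{"jaw":0,"dx":0,"dy":0,"dz":-3,"wx":0,"wy":0,"wz":0},{"jaw":0,"dx":0,"dy":0,"dz":-1,"wx":0,"wy":0,"wz":0},{"jaw":0,"dx":0,"dy":0,"dz":0,"wx":0,"wy":0,"wz":0}]'

```text
time: 10.3
tool_pos: [0.5285, 0.1146, 0.2353]
ee_rot: [[0.961, 0.277, 0.001], [0.277, -0.961, 0.0], [0.001, 0.0, -1.0]]
wrist_force: [0.1, -0.2, 0.0]
gripper_width: 0.0874
gripper_force: 0.0
```

```bash
python3 - <<'E'
from h import *
p,d,c=grab('wrist');save('w3',p);P=cloud(d,c);Z=P[...,2];hsv=cv2.cvtColor(p,cv2.COLOR_RGB2HSV)
m=(d>0)&(hsv[...,1]<60)&(Z>.09)&(Z<.16)&(np.hypot(P[...,0]-.527,P[...,1]-.1143)<.05);q=P[m];print('cuff',m.sum(),q.min(0),q.max(0),np.percentile(q[:,2],[2,50,98]))
to(.455,-.188,.235,93.7)
E
```

```text
cuff 3999 [0.49357805 0.09037792 0.11475569] [0.56568661 0.13677083 0.14766343] [0.12051623 0.14158256 0.14603787]
tool d cm [-15.37  27.04  -0.06] wz 12.350905511788085 yawy -73.95 tilt [-0. -0. -1.] pos [0.528  0.1144 0.2343] t 10.35 F [ 0.52 -0.29  0.28] w 0.0877 0.0
```

View pics/w3.png

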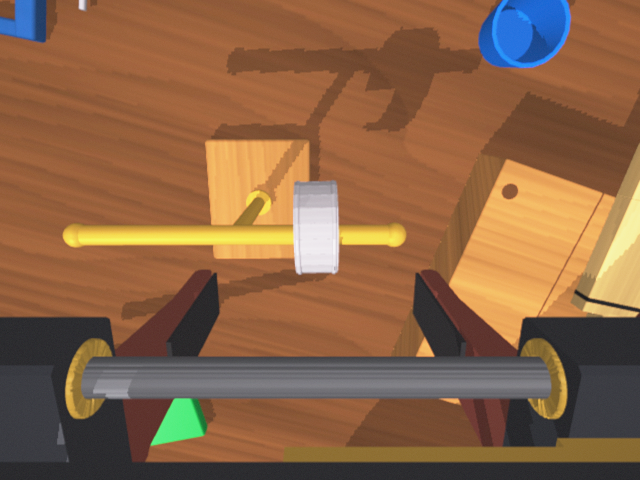

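Emit:
arm_command --deltas '[{"jaw":0,"dx":-0.9,"dy":1.5,"dz":0,"wx":0,"wy":0,"wz":0},{"jaw":0,"dx":-1.8,"dy":3.2,"dz":0,"wx":0,"wy":0,"wz":0},{"jaw":0,"dx":-2.5,"dy":4.5,"dz":0,"wx":0,"wy":0,"wz":0},{"jaw":0,"dx":-2.5,"dy":4.5,"dz":0,"wx":0,"wy":0,"wz":0},{"jaw":0,"dx":-2.5,"dy":4.5,"dz":0,"wx":0,"wy":0,"wz":0},{"jaw":0,"dx":-2.5,"dy":4.3,"dz":0,"wx":0,"wy":0,"wz":0},{"jaw":0,"dx":-1.8,"dy":3,"dz":0,"wx":0,"wy":0,"wz":0},{"jaw":0,"dx":-0.9,"dy":1.5,"dz":0,"wx":0,"wy":0,"wz":0},{"jaw":0,"dx":0,"dy":0,"dz":2,"wx":0,"wy":0,"wz":6},{"jaw":0,"dx":0,"dy":0,"dz":2,"wx":0,"wy":0,"wz":6.3},{"jaw":0,"dx":0,"dy":0,"dz":0,"wx":0,"wy":0,"wz":0},{"jaw":0,"dx":0,"dy":0,"dz":0,"wx":0,"wy":0,"wz":0}]'

```text
time: 11.85
tool_pos: [0.4546, -0.1878, 0.1949]
ee_rot: [[0.998, 0.068, -0.0], [0.068, -0.998, 0.0], [-0.0, -0.0, -1.0]]
wrist_force: [-0.2, -0.9, -0.4]
gripper_width: 0.0881
gripper_force: 0.0
```

```bash
cat > e.py <<'E'
from h import *
import sys
def look(cam,name=None):
    p,d,c=grab(cam);P=cloud(d,c);Z=P[...,2];hsv=cv2.cvtColor(p,cv2.COLOR_RGB2HSV)
    if name: save(name,p)
    near=(d>0)&(P[...,0]>.3)&(P[...,0]<.8)&(abs(P[...,1]+.17)<.2)
    # dark line on pin top: dark pixels whose height is the pin top
    pin=near&(abs(Z-.078)<.006); k=np.ones((3,3),np.uint8)
    ln=pin&(hsv[...,2]<75)
    n,l,st,_=cv2.connectedComponentsWithStats(ln.astype(np.uint8));i=1+st[1:,4].argmax();q=P[l==i]
    W=np.array(c['world_from_camera']);v,u=np.where(l==i)
    def ray(u,v,z):
        r=np.stack([(u-c['cx'])/c['fx'],-(v-c['cy'])/c['fy'],-np.ones(len(u))],-1)@W[:3,:3].T
        return W[:3,3]+r*((z-W[2,3])/r[:,2])[:,None]
    q=ray(u.astype(float),v.astype(float),.078)
    vx,vy,x0,y0=cv2.fitLine(q[:,:2].astype(np.float32),cv2.DIST_HUBER,0,.001,.001).ravel()
    mid=(q.min(0)+q.max(0))/2;print(cam,'line n',len(q),'mid',np.round(mid[:2],4),'yaw',np.degrees(np.arctan2(vy,vx))%180-90,'y range',q[:,1].min(),q[:,1].max())
    m=(pin&(hsv[...,1]>60)).astype(np.uint8);m=cv2.morphologyEx(m,cv2.MORPH_OPEN,k)
    r=cv2.minAreaRect(P[m>0][:,:2].astype(np.float32)*1000);print(' pin rect',np.round(r[0],1),np.round(r[1],1),round(r[2],2))
    # step's front edge: where the step's top ends going forward, per y bin
    s=near&(abs(Z-.06)<.005);q=P[s];e=[]
    for y in np.arange(-.30,-.04,.008):
        a=q[abs(q[:,1]-y)<.004]
        if len(a)>20 and (a[:,0]>.55).sum()>5: e.append((y,np.percentile(a[:,0],99.5)))
    e=np.array(e);e=e[e[:,1]>.595]
    vx,vy,x0,y0=cv2.fitLine(e.astype(np.float32),cv2.DIST_HUBER,0,.001,.001).ravel();f=vy/vx
    print(' edge n',len(e),'x=%.4f*y+%.4f'%(f,y0-f*x0),'yaw',-np.degrees(np.arctan(f)),'edge x at mid y',y0+f*(mid[1]-x0),'dist (edge-line)',(y0+f*(mid[1]-x0)-mid[0]),'resid',np.median(abs(e[:,1]-(y0+f*(e[:,0]-x0)))))
if __name__=='__main__':
    for a in sys.argv[1:]: look(*a.split(':'))
    to(.457,-.188,.064,93.7)
E
python3 e.py wrist top side
```

```text
wrist line n 567 mid [ 0.5245 -0.1842] yaw 3.564804 y range -0.22838064794193905 -0.13996104630242362
 pin rect [ 508.5 -185.2] [191.3  90.3] 3.86
 edge n 22 x=-0.0261*y+0.5991 yaw 1.4964347 edge x at mid y 0.6038710710551224 dist (edge-line) 0.07935275439159528 resid 0.0010701257559498911
top line n 8 mid [ 0.5256 -0.2137] yaw -0.02948761 y range -0.2216672427661297 -0.20566012073192075
 pin rect [ 535.6 -182.5] [249.8  90.7] 3.47
 edge n 16 x=0.0398*y+0.6140 yaw -2.2813063 edge x at mid y 0.6054899356444415 dist (edge-line) 0.07993249751990805 resid 0.0007071565356029375Traceback (most recent call last):
  File "e.py", line 29, in <module>
    for a in sys.argv[1:]: look(*a.split(':'))
                           ~~~~^^^^^^^^^^^^^^^
  File "e.py", line 10, in look
    n,l,st,_=cv2.connectedComponentsWithStats(ln.astype(np.uint8));i=1+st[1:,4].argmax();q=P[l==i]
                                                                       ~~~~~~~~~~~~~~~^^
ValueError: attempt to get argmax of an empty sequence
```

Emit:
arm_command --deltas '[{"jaw":0,"dx":0,"dy":0.05,"dz":2,"wx":0,"wy":0,"wz":0},{"jaw":0,"dx":0,"dy":0,"dz":3,"wx":0,"wy":0,"wz":0},{"jaw":0,"dx":0,"dy":0,"dz":3,"wx":0,"wy":0,"wz":0},{"jaw":0,"dx":0,"dy":0,"dz":2.5,"wx":0,"wy":0,"wz":0},{"jaw":0,"dx":0,"dy":0,"dz":1.5,"wx":0,"wy":0,"wz":0},{"jaw":0,"dx":0,"dy":0,"dz":0.8,"wx":0,"wy":0,"wz":0},{"jaw":0,"dx":0,"dy":0,"dz":0,"wx":0,"wy":0,"wz":0},{"jaw":0,"dx":0,"dy":0,"dz":0,"wx":0,"wy":0,"wz":0}]'

```text
time: 13.0
tool_pos: [0.4555, -0.1882, 0.0674]
ee_rot: [[0.998, 0.066, 0.001], [0.066, -0.998, -0.0], [0.001, 0.001, -1.0]]
wrist_force: [-0.4, 0.0, -0.0]
gripper_width: 0.0876
gripper_force: 0.0
```

Emit:
arm_command --deltas '[{"jaw":0,"dx":0,"dy":0,"dz":0.3,"wx":0,"wy":0,"wz":0},{"jaw":80,"dx":0,"dy":0,"dz":0,"wx":0,"wy":0,"wz":0},{"jaw":120,"dx":0,"dy":0,"dz":0,"wx":0,"wy":0,"wz":0},{"jaw":160,"dx":0,"dy":0,"dz":0,"wx":0,"wy":0,"wz":0},{"jaw":255,"dx":0,"dy":0,"dz":0,"wx":0,"wy":0,"wz":0},{"jaw":255,"dx":0,"dy":0,"dz":0,"wx":0,"wy":0,"wz":0},{"jaw":255,"dx":0,"dy":0,"dz":0,"wx":0,"wy":0,"wz":0}]'

```text
time: 13.88
tool_pos: [0.455, -0.188, 0.0637]
ee_rot: [[0.998, 0.066, 0.0], [0.066, -0.998, -0.0], [0.0, 0.0, -1.0]]
wrist_force: [-0.8, 0.3, 0.7]
gripper_width: 0.0497
gripper_force: 30.0
```

Emit:
arm_command --deltas '[{"jaw":255,"dx":0,"dy":0,"dz":0,"wx":0,"wy":0,"wz":2},{"jaw":255,"dx":0,"dy":0,"dz":0,"wx":0,"wy":0,"wz":2},{"jaw":255,"dx":0,"dy":0,"dz":0,"wx":0,"wy":0,"wz":2},{"jaw":255,"dx":0.5,"dy":0,"dz":0,"wx":0,"wy":0,"wz":0},{"jaw":255,"dx":0.8,"dy":0,"dz":0,"wx":0,"wy":0,"wz":0},{"jaw":255,"dx":1,"dy":0,"dz":0,"wx":0,"wy":0,"wz":0},{"jaw":255,"dx":1,"dy":0,"dz":0,"wx":0,"wy":0,"wz":0},{"jaw":255,"dx":1,"dy":0,"dz":0,"wx":0,"wy":0,"wz":0},{"jaw":255,"dx":1,"dy":0,"dz":0,"wx":0,"wy":0,"wz":0},{"jaw":255,"dx":0.8,"dy":0,"dz":0,"wx":0,"wy":0,"wz":0},{"jaw":255,"dx":0.5,"dy":0,"dz":0,"wx":0,"wy":0,"wz":0},{"jaw":255,"dx":0.3,"dy":0,"dz":0,"wx":0,"wy":0,"wz":0},{"jaw":255,"dx":0,"dy":0,"dz":0,"wx":0,"wy":0,"wz":0},{"jaw":255,"dx":0,"dy":0,"dz":0,"wx":0,"wy":0,"wz":0}]'

```text
time: 15.62
tool_pos: [0.5246, -0.1907, 0.0637]
ee_rot: [[0.999, -0.039, 0.001], [-0.039, -0.999, -0.0], [0.001, 0.0, -1.0]]
wrist_force: [0.9, -0.3, 2.2]
gripper_width: 0.0499
gripper_force: 30.0
```

```bash
python3 e.py wrist:w4 ; python3 - <<'E'
from h import *
p,d,c=grab('side');a=p[150:270,280:430].repeat(4,0).repeat(4,1)
w=cv2.imread('pics/w4.png')[:,:,::-1]
q,_,_=grab('top');b=q[140:300,340:480].repeat(3,0).repeat(3,1)
o=np.zeros((600,800,3),np.uint8);o[:240,:300]=cv2.resize(a,(300,240));o[:300,300:800]=cv2.resize(w[:300],(500,300));o[260:600,:300]=cv2.resize(b,(300,340));o[310:590,310:790]=cv2.resize(w[60:200,180:420],(480,280))
save('m4',o)
E
```

```text
wrist line n 2442 mid [ 0.5944 -0.1945] yaw -2.1880798 y range -0.2393727026959983 -0.14968467985044753
 pin rect [ 570.7 -193.4] [ 90.6 136.9] 87.91
 edge n 19 x=0.0437*y+0.6180 yaw -2.5021875 edge x at mid y 0.6095113148946261 dist (edge-line) 0.015067911320167049 resid 9.755348389417495e-05
tool d cm [-6.77 -0.01 -0.04] wz -5.937336754418936 yawy -92.24 tilt [ 0.001 -0.    -1.   ] pos [ 0.5247 -0.1907  0.0637] t 15.675 F [ 1.19 -0.    0.99] w 0.0499 30.0
```

View pics/m4.png

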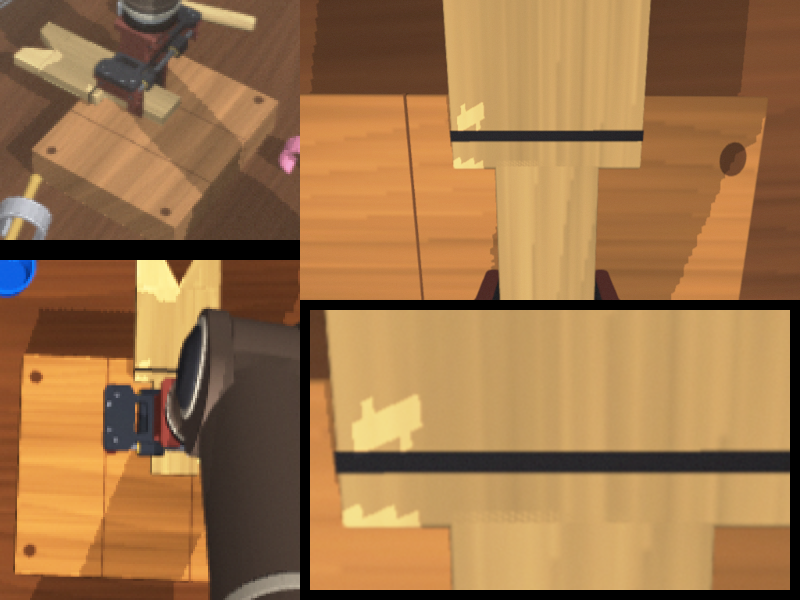

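Emit:
arm_command --deltas '[{"jaw":255,"dx":0.5,"dy":0,"dz":0,"wx":0,"wy":0,"wz":0},{"jaw":255,"dx":0.5,"dy":0,"dz":0,"wx":0,"wy":0,"wz":0},{"jaw":255,"dx":0.3,"dy":0,"dz":0,"wx":0,"wy":0,"wz":0},{"jaw":255,"dx":0,"dy":0,"dz":0,"wx":0,"wy":0,"wz":0},{"jaw":255,"dx":0,"dy":0,"dz":0,"wx":0,"wy":0,"wz":0},{"jaw":255,"dx":0,"dy":0,"dz":0,"wx":0,"wy":0,"wz":0}]'

```text
time: 16.52
tool_pos: [0.5366, -0.1912, 0.0637]
ee_rot: [[0.999, -0.039, -0.0], [-0.039, -0.999, -0.0], [-0.0, 0.0, -1.0]]
wrist_force: [-3.4, -0.3, 5.1]
gripper_width: 0.05
gripper_force: 30.0
```

```bash
python3 e.py wrist:w5; python3 - <<'E'
from h import *
w=cv2.imread('pics/w5.png')[:,:,::-1];c=arm.camera_model('wrist');W=np.array(c['world_from_camera'])
g=cv2.GaussianBlur(cv2.cvtColor(w,cv2.COLOR_RGB2GRAY),(5,5),0).astype(float)
o=[]
for u in list(range(60,170,10))+list(range(455,520,10)):
    dv=np.diff(g[60:200,u]);v=60+dv.argmax()+.5
    r=W[:3,:3]@[(u-c['cx'])/c['fx'],-(v-c['cy'])/c['fy'],-1];X=W[:3,3]+r*(.06-W[2,3])/r[2];o.append((u,v,round(X[0],4),round(X[1],4)))
o=np.array(o);print(o)
f=np.polyfit(o[:,3],o[:,2],1);print(f,np.polyval(f,-.195))
to(.5375,-.191,.0637)
save('m5',cv2.resize(w[40:260],(800,275)))
E
```

```text
wrist line n 2405 mid [ 0.6064 -0.1951] yaw -2.1205063 y range -0.2398845658035227 -0.1502555368275725
 pin rect [ 582.6 -193.9] [ 90.7 136.9] 87.73
 edge n 20 x=0.0431*y+0.6181 yaw -2.4706733 edge x at mid y 0.6097244221866593 dist (edge-line) 0.003323937219017914 resid 8.407170543223152e-05
tool d cm [-7.97 -0.01 -0.03] wz -5.9473796729059245 yawy -92.25 tilt [-0. -0. -1.] pos [ 0.5366 -0.1912  0.0637] t 16.575 F [-2.7  -0.04  4.66] w 0.0498 30.0
[[ 6.000e+01  1.255e+02  6.138e-01 -9.150e-02]
 [ 7.000e+01  1.255e+02  6.137e-01 -9.560e-02]
 [ 8.000e+01  1.255e+02  6.135e-01 -9.960e-02]
 [ 9.000e+01  1.255e+02  6.133e-01 -1.037e-01]
 [ 1.000e+02  1.255e+02  6.132e-01 -1.077e-01]
 [ 1.100e+02  1.255e+02  6.130e-01 -1.118e-01]
 [ 1.200e+02  1.255e+02  6.129e-01 -1.158e-01]
 [ 1.300e+02  1.255e+02  6.127e-01 -1.199e-01]
 [ 1.400e+02  1.255e+02  6.126e-01 -1.240e-01]
 [ 1.500e+02  1.255e+02  6.124e-01 -1.280e-01]
 [ 1.600e+02  1.255e+02  6.122e-01 -1.321e-01]
 [ 4.550e+02  1.265e+02  6.072e-01 -2.517e-01]
 [ 4.650e+02  1.265e+02  6.070e-01 -2.558e-01]
 [ 4.750e+02  1.265e+02  6.069e-01 -2.598e-01]
 [ 4.850e+02  1.265e+02  6.067e-01 -2.639e-01]
 [ 4.950e+02  1.265e+02  6.066e-01 -2.679e-01]
 [ 5.050e+02  1.265e+02  6.064e-01 -2.720e-01]
 [ 5.150e+02  1.265e+02  6.062e-01 -2.761e-01]]
[0.04145311 0.61765817] 0.6095748144494147
tool d cm [ 0.09 -0.03 -0.  ] wz None yawy -92.25 tilt [-0. -0. -1.] pos [ 0.5366 -0.1912  0.0637] t 16.575 F [-2.7  -0.04  4.66] w 0.0498 30.0
```

View pics/m5.png

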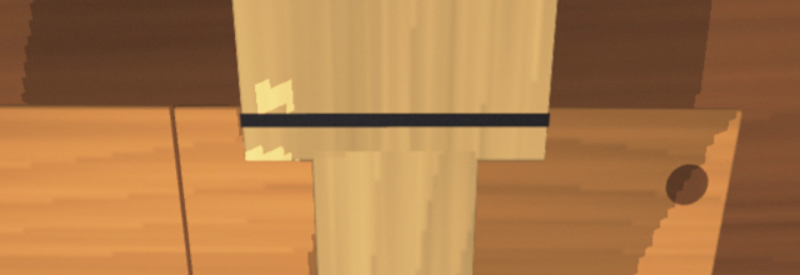

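Emit:
arm_command --deltas '[{"jaw":255,"dx":0.2,"dy":0,"dz":0,"wx":0,"wy":0,"wz":0},{"jaw":255,"dx":0.13,"dy":0,"dz":0,"wx":0,"wy":0,"wz":0},{"jaw":255,"dx":0,"dy":0,"dz":0,"wx":0,"wy":0,"wz":0},{"jaw":255,"dx":0,"dy":0,"dz":0,"wx":0,"wy":0,"wz":0},{"jaw":255,"dx":0,"dy":0,"dz":0,"wx":0,"wy":0,"wz":0},{"jaw":255,"dx":0,"dy":0,"dz":0,"wx":0,"wy":0,"wz":0},{"jaw":255,"dx":0,"dy":0,"dz":0,"wx":0,"wy":0,"wz":0}]'

```text
time: 17.45
tool_pos: [0.5397, -0.1914, 0.0637]
ee_rot: [[0.999, -0.039, -0.001], [-0.039, -0.999, -0.0], [-0.001, 0.0, -1.0]]
wrist_force: [-2.9, -0.3, 6.0]
gripper_width: 0.0497
gripper_force: 30.0
```

```bash
python3 e.py wrist:w6; python3 - <<'E'
from h import *
# cuff still on bar (side view depth) and pin underside tilt from wrist pin-top plane
p,d,c=grab('wrist');P=cloud(d,c);hsv=cv2.cvtColor(p,cv2.COLOR_RGB2HSV)
m=(d>0)&(abs(P[...,2]-.078)<.006)&(abs(P[...,1]+.195)<.04);q=P[m];A=np.c_[q[:,:2]-q[:,:2].mean(0),np.ones(len(q))];print('pin plane',np.linalg.lstsq(A,q[:,2],rcond=None)[0])
for n in('top','side'):
    p,d,c=grab(n);P=cloud(d,c);hsv=cv2.cvtColor(p,cv2.COLOR_RGB2HSV)
    m=(d>0)&(hsv[...,1]<60)&(P[...,2]>.08)&(P[...,2]<.17)&(np.hypot(P[...,0]-.528,P[...,1]-.1145)<.06);q=P[m];print(n,'cuff',m.sum(),q.mean(0),q[:,2].max())
E
```

```text
wrist line n 2395 mid [ 0.6095 -0.1952] yaw -2.1012344 y range -0.24004163473690535 -0.15035184035447757
 pin rect [ 585.8 -194. ] [ 90.9 136.8] 87.6
 edge n 22 x=0.0438*y+0.6183 yaw -2.5089989 edge x at mid y 0.6097714482478769 dist (edge-line) 0.000253097363660415 resid 8.252935344466028e-05
tool d cm [-8.28 -0.01 -0.03] wz -5.948993335776549 yawy -92.25 tilt [-0.001  0.    -1.   ] pos [ 0.5397 -0.1913  0.0637] t 17.5 F [-3.64  0.34  5.32] w 0.0495 30.0
pin plane [0.00018769 0.00030808 0.07738041]
top cuff 413 [0.52303284 0.11218751 0.13877477] 0.15520475267278533
side cuff 382 [0.52375727 0.11597286 0.12918705] 0.15125576027855914
```

The line is 0.3 mm from the edge, the pin is square to within 0.4° and level, and the cuff still hangs on the bar. I'm handing it in.

```bash
python3 -c "
from plant import arm
print(arm.close_job())"
```

```text
the job is handed in; nothing more can be done
None
```

I handed the job in at about 17.6 s: the cuff hangs free on the brass bar, and the gripper holds the pin flat and square with its line measured 0.3 mm from the step's front edge; the judge's result was not returned.

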